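# Lower a headlamp's beam by four clicks of the aiming dial

### The job

On the headlamp aiming stand, turn the three-armed click dial exactly four clicks clockwise (seen from above) from where it stands, by pushing one of its arms round from the side with a fingertip, and leave it resting in that click. Do not grip or straddle the dial or its arms with the fingers, push gently so that the stand stays where it is, and leave the spray can, the orange tray and the bulb alone.

Things in the scene. Friction and masses are not known exactly. Their poses are not given: they have to be found in the camera images.
- stand: Headlamp aiming stand, 3.5 kg, loose on the bench; origin under its base plate, +x from dial to headlamp. Plate 12 mm thick, 150 mm wide (y) for x -180 to 0 mm, 280 mm wide to x 190. The dial is on a dark box, 140 x 140 mm, top 97 mm up, centred at x -90 mm. The black headlamp (225 mm wide, 170 mm high, x 10 to 155) hangs between blue uprights and tilts 1 degree a click.
- dial (a joint): Dial angle (rad), growing clockwise seen from above. It rests in clicks every 22.5 deg (0.3927 rad), at multiples of that from 0 to 11 times, then end stops; it starts in click 1, 2 or 3. Half-way between clicks it passes a hump and snaps into the next one ahead of the finger; released earlier it springs back. A hump takes about 0.1 to 0.15 N m (2 to 4 N at an arm's end).
- dial_hub (a point): Top centre of the dial's black hub (40 mm across), on the vertical turning axis, 133 mm above the bench. Three spoke-like arms, 120 deg apart, one yellow, two black: 14 mm thick, ends 53 mm from the axis, 103 to 129 mm above the bench. Below them a fixed silver scale disc, radius 66 mm, top 100 mm above the bench, 16 black ticks. Fingertips fit between arms from above.
- dial_pointer (a point): Point on top of the yellow arm, 46 mm from the dial's axis, 129 mm above the bench: its direction from dial_hub is the yellow arm's direction. Its x axis points outward along the arm, y across it, z up.
- can: Spray can with a green band, standing upright, 52 mm across, 115 mm tall, beside the stand; origin under its base. Leave alone.
- tray: Small orange open parts tray, 80 by 60 by 35 mm, beside the stand; origin under its base. Leave alone.
- bulb: Small headlamp bulb standing on its 34 mm metal foot, 64 mm tall, beside the stand; origin under its foot. Leave alone.
- dial_black1 (a point): The same point and axes on the black arm that stands 120 degrees clockwise of the yellow one, seen from above.
- dial_black2 (a point): The same point and axes on the black arm that stands 120 degrees anticlockwise of the yellow one, seen from above.

How it is judged (in metres and radians):
At the end, for the whole second after the job is handed in: The dial rests, still, four clicks (90 degrees, give or take 8) clockwise of where it started: its pointer is 59 to 71 mm from its start (three clicks give 51 mm, five 76 mm). The stand is within 8 mm of its start and level, and can, tray and bulb are within 15 mm of theirs (distance of dial_pointer from where it was at the start of the episode between 0.059 and 0.071 m and value of joint dial between 1.77 and 2.95 rad and velocity of joint dial between -0.05 and 0.05 rad/s and distance of stand from where it was at the start of the episode below 0.008 m and angle between stand's own z axis and vertical below 0.03 rad and distance of each of can, tray, bulb from where it was at the start of the episode below 0.015 m); the robot touches nothing.
It fails at once if the stand is shoved, lifted or carried (moved 8 mm or tilted) (distance of stand from where it was at the start of the episode above 0.008 m or angle between stand's own z axis and vertical above 0.05 rad).
It fails at once if the stand or its dial is forced (pushed with more than 20 N) (contact force between any of the fingers, the arm and stand above 20 N).
It fails at once if the can, tray or bulb is moved or lifted (distance of any of can, tray, bulb from where it was at the start of the episode above 0.015 m).
It fails at once if the dial is gripped (one of its arms, or the hub, is between the fingers instead of beside them) ((y of the grasp point in the frame of dial_pointer between -0.006 and 0.006 m and x of the grasp point in the frame of dial_pointer between -0.03 and 0.01 m and z of the grasp point in the frame of dial_pointer below 0.014 m) or (y of the grasp point in the frame of dial_black1 between -0.006 and 0.006 m and x of the grasp point in the frame of dial_black1 between -0.03 and 0.01 m and z of the grasp point in the frame of dial_black1 below 0.014 m) or (y of the grasp point in the frame of dial_black2 between -0.006 and 0.006 m and x of the grasp point in the frame of dial_black2 between -0.03 and 0.01 m and z of the grasp point in the frame of dial_black2 below 0.014 m) or (horizontal distance between the grasp point and dial_hub below 0.012 m and z of the grasp point in the frame of dial_hub below 0.01 m)).
It also fails if it takes over 51 s, if anything falls off the work surface, if the arm or the gripper's body presses on something with over 40 N, if the wrist force passes 120 N, or if a joint passes its speed limit or range.

### The arm

A 6-joint arm with a two-finger parallel gripper is mounted at the origin on the work surface. World frame = base frame: x ahead of the robot, y to its left, z up, the work surface at z = 0. Lengths are in mm, angles in rad, forces in N, time in s.
With the tool pointing down it reaches from about 325 to 850 mm from the base axis. Payload 4.4 kg.
Tool frame: the origin (TCP) lies midway between the tips of the shut fingers; the grasp point (between the pads) lies 19 mm behind it; x points along the fingers, z is the direction in which the jaws open and shut, and the axes are right-handed (so a half turn about x gives the same grasp; the last joint's range is limited). The gripper opens to 94 mm and grips with 3 to 60 N. Pads are 16 mm wide; open, the fingers measure 119 mm over their backs; the gripper's body (75 mm by 177 mm) begins 78 mm behind the grasp point.
Start: joints at [0.981, 0.207, 1.542, -0, 1.393, -0.15], TCP at [244.82, 520.279, 205.447] pointing down, gripper open.
Joint ranges: [-2.73, 2.73], [-0.86, 2.22], [0.23, 2.46], [-1.11, 4.25], [0.08, 2.63], [-2.82, 2.82]. Speed limits (rad/s): [2.79, 2.79, 3.14, 3.14, 3.14, 3.14].

### API

Orientations are given as a unit quaternion [x, y, z, w].
In Python, from plant import robot, claw, inverse_kinematics, read_state, vision, regions_of gives the robot as it stands. Calls block until the motion is done:
- robot.move_ptp(position, orientation): joint-space move of the TCP to a pose.
- robot.line_to(position, attitude=None, speed=150, stop_force=None): straight line of the TCP; attitude=None keeps the orientation; speed is the mean speed in mm/s. With stop_force (N) it stops when the force on the tool has changed by that much, and returns True; else False.
- robot.movej(angles): joint-space move.
- claw.gripper_to(opening): finger opening in mm; the grip force is fixed at half the most; returns when the fingers have stopped.
- robot.wait(seconds).
- inverse_kinematics(position, orientation): joint angles nearest the present ones, or None.
- read_state(): the state.
- vision.read_camera(name): name is "scene" or "top" or "wrist"; returns the picture (480x640x3 uint8, red, green, blue); there is no depth.
- vision.calibration(name): a dict with "fx", "fy", "cx", "cy" (pixels), "distortion" ([k1, k2, p1, p2, k3] as OpenCV has them; the pictures are not rectified), "rvec" (rotation vector, rad) and "tvec" (3), from world to camera coordinates, as OpenCV has them; the wrist camera has in their place "tool_from_camera" (4x4, takes a point from camera to tool coordinates, whose origin is the TCP and whose axes are the tool frame's). Camera axes: x right, y down, z forward; pixel columns grow to the right and rows downward; lengths in mm; the calibration is good to about 2 mm. A picture is of the moment at which its call begins: read the wrist's pose just before it. calibration takes no time and is no camera call.
A pose or a line that the arm cannot do raises robot.Unreachable and nothing moves.
- robot.close_job(): hands the job in, once; it reports no verdict.
Trained networks look in the newest picture that a camera, given by its name, has taken for a name from the list of things; names that differ only in an ending like _2 or _b are one class to them, and where a whole thing is asked for, a point or a joint stands for the part that bears it (a point fixed in the world has none). Each returns a list of dicts, best first, with "score" (0 to 1); they miss things now and then, are a little off and sometimes report something else, mostly with a low value. They report only what shows in the picture. A call takes as long as a camera call.
- regions_of(camera, target): "mask" (480x640 bool, what is visible of it) and "uv" ([column, row] in pixels, amid what is visible of it).
The state is a dict: "time": time; "joint_pos": joint angles; "joint_velocities": joint speeds; "effort": joint torques, N m; "tool_pos": TCP position; "ee_rot": TCP orientation; "ft_force": force on the tool from outside, world axes, zero at the start; "wrist_torque": the same for the moment, N m; "finger_gap": finger opening in mm.
Only numpy, scipy, OpenCV 4.12 (cv2) and the standard library are available. Lean on these libraries where they do the work, as an engineer would, in place of code of your own. Each camera call takes 0.05 s, during which the arm holds its last target.

## Working session

There is one attempt and no reset: what is moved stays moved. The work goes in short steps, each a Python script; the robot and the scene stay as the last script left them, time stands still between calls to the robot, and variables do not carry over. Pictures are saved under pics/ and viewed, and the job is handed in when it is done.

```bash
ls; mkdir -p pics; python3 - <<'E'
from plant import *
import cv2
for n in ("scene","top","wrist"):
    im=vision.read_camera(n); cv2.imwrite(f"pics/{n}0.png",im[:,:,::-1])
    c=vision.calibration(n); print(n,{k:(v.tolist() if hasattr(v,'tolist') else v) for k,v in c.items()})
s=read_state(); print(s)
E
```

```text
pics
scene {'fx': 619.7183074969169, 'fy': 619.7183074969169, 'cx': 314.27822651911595, 'cy': 234.7599920075562, 'distortion': [0.013881142638513597, 0.0, 0.0, 0.0, 0.0], 'rvec': [1.8881488433457236, 1.5585785847604172, -0.6582536987660195], 'tvec': [-117.35716744420627, -296.87320792789745, 1387.0682981579848]}
top {'fx': 487.0998073731006, 'fy': 487.0998073731006, 'cx': 328.5967104619977, 'cy': 240.5612145791413, 'distortion': [-0.056660493943884525, 0.0, 0.0, 0.0, 0.0], 'rvec': [2.1822727123578707, -2.191674064049502, 0.05889679270345225], 'tvec': [-11.30987692019181, 564.334159906232, 832.1000653751579]}
wrist {'fx': 430.4018885732628, 'fy': 430.4018885732628, 'cx': 317.751358510796, 'cy': 242.6634492693338, 'distortion': [0.0027461927617844287, 0.0, 0.0, 0.0, 0.0], 'tool_from_camera': [[0.00022700056539159405, -0.23326138635042762, 0.9724140445862649, -179.22143045942474], [-0.00016948807680042756, -0.9724140646477403, -0.2332613515974107, 68.348313525019], [0.999999959872266, -0.00011186212757394984, -0.00026027356623400743, 0.5017147152932555], [0.0, 0.0, 0.0, 1.0]]}
{'time': 0.15, 'joint_pos': array([ 9.80491193e-01,  2.07239899e-01,  1.54263671e+00, -2.04110381e-05,
        1.39349781e+00, -1.50496768e-01]), 'joint_velocities': array([-0.00017956, -0.00175408, -0.00398017, -0.00035277, -0.00135943,
       -0.00034297]), 'effort': array([ 6.04882171e-04, -3.71308029e+01, -2.81812191e+01,  6.97904848e-02,
        3.26098781e-02, -1.04331373e-04]), 'tool_pos': array([244.47261803, 519.73823867, 204.54349247]), 'ee_rot': array([-0.37915254,  0.59759992,  0.37863156,  0.5964527 ]), 'ft_force': array([ 0.32868625,  0.19070309, -0.1186385 ]), 'wrist_torque': array([-0.03761556,  0.03010676, -0.05978884]), 'finger_gap': 94.34600149297368}
```

View pics/top0.png

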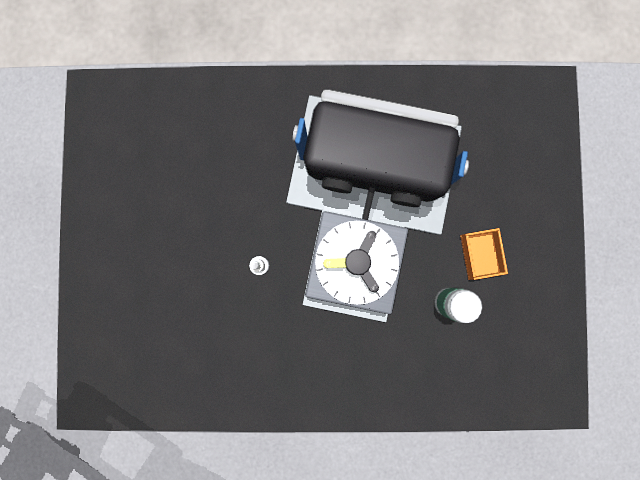

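View pics/scene0.png

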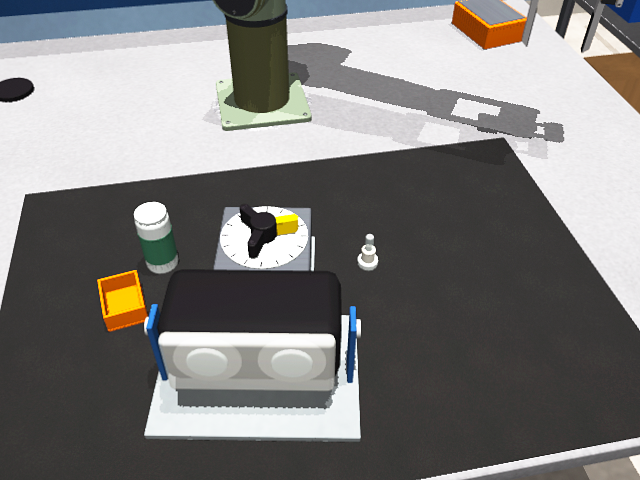

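View pics/wrist0.png

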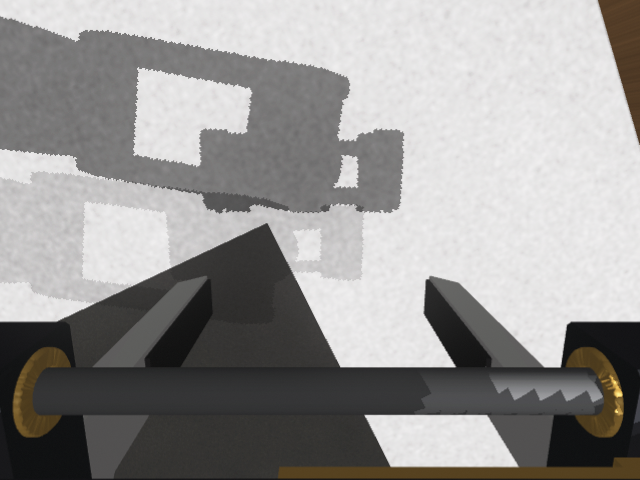

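The top view shows the hub at about (358,262), with the yellow arm pointing left to (334,264). The black arms are at (371,238) and (375,288). The headlamp is at the top of the image, so the near side of the dial is free. Next I'll measure.

```bash
cat > h.py <<'E'
from plant import *
import numpy as np, cv2
def ray(cam,uv,z):
    c=vision.calibration(cam); K=np.array([[c['fx'],0,c['cx']],[0,c['fy'],c['cy']],[0,0,1]])
    n=cv2.undistortPoints(np.array(uv,float).reshape(-1,1,2),K,np.array(c['distortion'])).reshape(-1,2)
    R=cv2.Rodrigues(np.array(c['rvec'],float))[0]; t=np.array(c['tvec'],float)
    o=-R.T@t; d=np.c_[n,np.ones(len(n))]@R
    return o+d*((z-o[2])/d[:,2])[:,None]
def proj(cam,P):
    c=vision.calibration(cam); K=np.array([[c['fx'],0,c['cx']],[0,c['fy'],c['cy']],[0,0,1]])
    return cv2.projectPoints(np.array(P,float).reshape(-1,1,3),np.array(c['rvec'],float),np.array(c['tvec'],float),K,np.array(c['distortion']))[0].reshape(-1,2)
def az(v): return np.degrees(np.arctan2(v[1],v[0]))
E
python3 - <<'E'
from h import *
im=vision.read_camera("top")
for t,z in (("dial_hub",133),("dial",125),("dial_pointer",129),("dial_black1",129),("dial_black2",129),("can",115),("tray",35),("bulb",60),("stand",60)):
    for r in regions_of("top",t)[:2]:
        print(t,round(r['score'],2),np.round(r['uv']),r['mask'].sum(),ray("top",[r['uv']],z)[0].round(1))
# disc fit
hsv=cv2.cvtColor(im,cv2.COLOR_RGB2HSV)
roi=np.zeros(im.shape[:2],np.uint8); cv2.circle(roi,(358,262),48,255,-1)
w=((hsv[...,2]>200)&(hsv[...,1]<40)&(roi>0)).astype(np.uint8)
n,l,st,_=cv2.connectedComponentsWithStats(w); k=1+st[1:,4].argmax()
c=max(cv2.findContours((l==k).astype(np.uint8),cv2.RETR_EXTERNAL,cv2.CHAIN_APPROX_NONE)[0],key=len)
P=ray("top",cv2.convexHull(c).reshape(-1,2),100)[:,:2]
A=np.c_[2*P,np.ones(len(P))]; x=np.linalg.lstsq(A,(P**2).sum(1),rcond=None)[0]
print("disc",x[:2],np.sqrt(x[2]+x[:2]@x[:2]))
y=((hsv[...,0]>20)&(hsv[...,0]<35)&(hsv[...,1]>90)&(roi>0))
v,u=np.nonzero(y); print("yellow",len(u)); Y=ray("top",np.c_[u,v],129)[:,:2]; m=Y.mean(0); print(m,az(m-x[:2]))
e,V=np.linalg.eigh(np.cov(Y.T)); print(az(V[:,1]))
print("manual hub",ray("top",[[358,262]],133), ray("top",[[371,238],[375,288]],129))
print("plate near corners",ray("top",[[304,305],[386,321]],12))
cv2.imwrite("pics/crop.png",cv2.resize(im[90:340,270:520],None,fx=2.4,fy=2.4,interpolation=cv2.INTER_CUBIC)[:,:,::-1])
E
```

```text
dial_hub 0.93 [357. 261.] 1150 [526.7 -57.1 133. ]
dial 0.93 [361. 259.] 1048 [528.8 -63.  125. ]
dial 0.49 [365. 186.] 27791 [640.5 -70.8 125. ]
dial_pointer 0.83 [363. 262.] 1195 [525.  -65.7 129. ]
dial_black1 0.85 [362. 261.] 1175 [525.7 -64.2 129. ]
dial_black1 0.49 [366. 188.] 27724 [636.8 -72.2 129. ]
dial_black2 0.85 [362. 261.] 1175 [525.7 -64.2 129. ]
dial_black2 0.49 [366. 188.] 27724 [636.8 -72.2 129. ]
can 0.64 [459. 308.] 1207 [ 453.7 -213.9  115. ]
tray 0.59 [484. 259.] 1907 [ 531.1 -279.7   35. ]
bulb 0.59 [258. 261.] 296 [527.6 103.4  60. ]
stand 0.94 [368. 187.] 27951 [650.5 -80.6  60. ]
disc [525.51259989 -58.11299668] 66.12380744193435
yellow 28
[522.45695543 -23.07199044] 94.98369752340832
93.11429917139046
manual hub [[524.76500603 -58.55465755 133.        ]] [[561.04326869 -78.72326073 129.        ]
 [485.6013266  -84.07217663 129.        ]]
plate near corners [[ 452.2838855    29.62480997   12.        ]
 [ 423.98608691 -112.96554071   12.        ]]
```

View pics/crop.png

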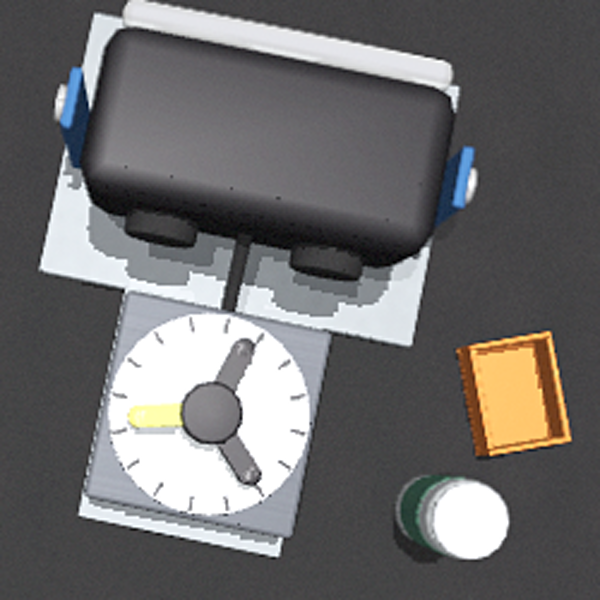

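```bash
python3 - <<'E'
from h import *
from scipy.optimize import minimize
im=vision.read_camera("top")
h=np.array([525.5,-58.1])
T=ray("top",[[324.2,263.3],[372.9,232.1],[375,290.8]],129)[:,:2]-h
print([(round(np.hypot(*t),1),round(az(t)+o,1)) for t,o in zip(T,(0,120,-120))])
# model fit: scale disc white outside arms, non-white on arms
g=im.astype(float); white=(g[...,2]>150).astype(np.uint8) # yellow & black have low blue
S=4; big=cv2.resize(white*255,None,fx=S,fy=S,interpolation=cv2.INTER_LINEAR)
from itertools import product
best=[]
for dx,dy in product(range(-3,4),repeat=2):
  for a in np.arange(84,104,1.):
    m=np.zeros(big.shape,np.uint8)
    c=h+[dx,dy]
    for k in range(3):
        A=np.radians(a-120*k); e=np.array([np.cos(A),np.sin(A)]); t=np.array([-e[1],e[0]])
        q=np.array([np.r_[c+e*r+t*s,129] for r,s in((22,-7),(48,-7),(53,-3),(53,3),(48,7),(22,7))])
        cv2.fillPoly(m,[np.int32((proj("top",q)+.5)*S-.5)],1)
    best.append((big[m>0].mean(),dx,dy,a))
best.sort(); print(best[:12])
# IK options
s=read_state()
from scipy.spatial.transform import Rotation as Rr
Rm=Rr.from_quat(s['ee_rot']).as_matrix(); print(Rm.round(2))
for sg in (1,-1):
  for phi in (213,168,123):
    A=np.radians(phi); e=np.array([np.cos(A),np.sin(A),0]); t=np.array([-e[1],e[0],0])
    R=np.c_[[0,0,-1],sg*t,sg*e]; p=np.r_[h,110]+40*e+15*t
    q=inverse_kinematics(p,Rr.from_matrix(R).as_quat()); print(sg,phi,p.round(),None if q is None else np.round(q,2))
E
```

```text
[(np.float64(50.4), np.float64(92.7)), (np.float64(50.4), np.float64(92.1)), (np.float64(51.2), np.float64(-269.5))]
[(np.float64(100.02180376610505), -1, 1, np.float64(92.0)), (np.float64(100.20911319073083), -1, 0, np.float64(92.0)), (np.float64(101.03393565447334), -2, 0, np.float64(93.0)), (np.float64(101.23433694930263), -2, 1, np.float64(93.0)), (np.float64(101.85248808600244), -1, 1, np.float64(93.0)), (np.float64(102.26585070018746), -2, 1, np.float64(92.0)), (np.float64(102.27380688124306), -1, 0, np.float64(93.0)), (np.float64(102.79159232827833), -2, 0, np.float64(92.0)), (np.float64(102.83907284768212), -3, 0, np.float64(94.0)), (np.float64(102.90693571507333), 0, 1, np.float64(92.0)), (np.float64(103.22787318361955), -1, 1, np.float64(91.0)), (np.float64(103.38500719743107), -1, 0, np.float64(91.0))]
[[ 0.   -0.9   0.43]
 [ 0.    0.43  0.9 ]
 [-1.   -0.    0.  ]]
1 213 [500. -92. 110.] [-0.35  0.17  1.8  -0.    1.18  2.21]
1 168 [483. -64. 110.] None
1 123 [491. -33. 110.] [-0.24  0.14  1.84 -0.    1.17 -2.39]
-1 213 [500. -92. 110.] [-0.35  0.17  1.8  -0.    1.18 -0.93]
-1 168 [483. -64. 110.] [-0.31  0.13  1.85 -0.    1.17 -0.1 ]
-1 123 [491. -33. 110.] [-0.24  0.14  1.84 -0.    1.17  0.75]
```

```bash
cat >> h.py <<'E'
from scipy.spatial.transform import Rotation as Rr
H=np.array([525.,-57.8]); PHI0=212.3
def pose(phi,z=110,d=15,r=40):
    A=np.radians(phi); e=np.array([np.cos(A),np.sin(A),0]); t=np.array([-e[1],e[0],0])
    return np.r_[H,z]+r*e+d*t, Rr.from_matrix(np.c_[[0,0,-1],-t,-e]).as_quat()
def shot(cam,name):
    im=vision.read_camera(cam)
    if cam=="top": im=cv2.resize(im[150:400,230:480],None,fx=2.4,fy=2.4,interpolation=cv2.INTER_CUBIC)
    cv2.imwrite(f"pics/{name}.png",im[:,:,::-1])
E
python3 - <<'E'
from h import *
claw.gripper_to(0)
p,q=pose(PHI0,z=200,d=28)
robot.move_ptp(p,q)
p,q=pose(PHI0,z=145,d=28); robot.line_to(p,q,speed=80)
s=read_state(); print(s['time'],s['tool_pos'],p,s['finger_gap'],s['ft_force'])
shot("top","t1"); shot("wrist","w1"); shot("scene","s1")
E
```

```text
5.3583 [ 506.5405895  -103.00821692  145.35758181] [ 506.15139245 -102.84142531  145.        ] 0.5152214933499282 [-0.0141269 -0.2160823  0.1336274]
```

View pics/w1.png

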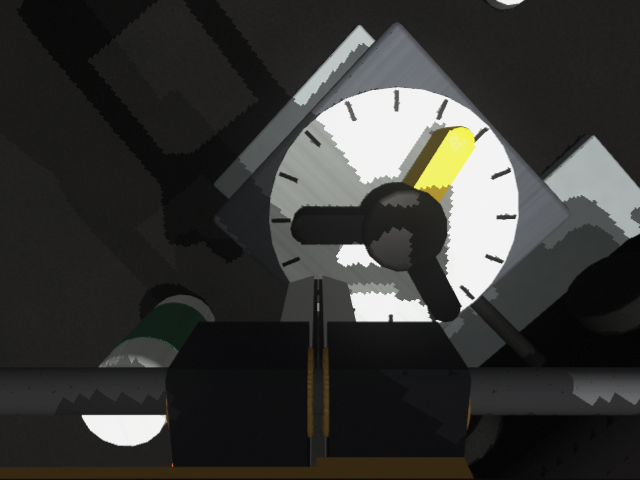

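View pics/s1.png

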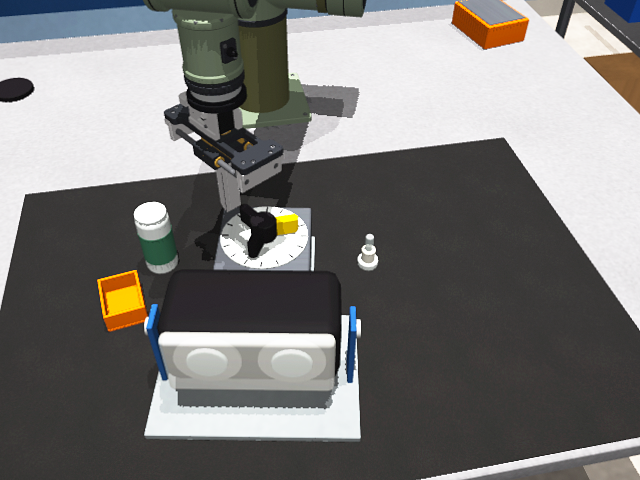

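The wrist view shows the closed fingertip at about (318,280), beside black arm 2 (295–365,225) with a clear gap. The arm is horizontal in the image, so the measured angle holds. I'll lower the tip and push part of the way.

```bash
python3 - <<'E'
from h import *
p,q=pose(PHI0,d=28); print("down",robot.line_to(p,q,speed=50,stop_force=8))
p,q=pose(PHI0,d=16); print("near",robot.line_to(p,q,speed=30,stop_force=8))
for a in np.arange(7.5,61,7.5):
    p,q=pose(PHI0-a); st=robot.line_to(p,q,speed=22,stop_force=10)
    s=read_state(); print(a,st,(s['tool_pos']-p).round(1),s['ft_force'].round(1),round(s['time'],1))
    if st: break
shot("top","t2"); shot("wrist","w2")
E
```

```text
down False
near False
7.5 False [-0.5  1.  -0.3] [-0.6  1.2 -0.3] 7.4
15.0 False [-0.2  0.4 -0.2] [-0.7 -1.1 -0. ] 7.8
22.5 False [ 0.5 -0.8  0. ] [ 1.  -3.4 -1.7] 8.2
30.0 False [-0.6  0.8 -0.1] [-0.2 -1.   0.5] 8.6
37.5 False [-0.2  0.3 -0. ] [0.4 0.2 0.1] 9.0
45.0 False [ 0.3 -0.9  0.1] [ 1.2 -4.1 -1.3] 9.4
52.5 False [-0.2  0.7 -0. ] [-1.2  0.2  0.3] 9.8
60.0 False [-0.2  0.4 -0.1] [ 0.3 -0.9 -0.2] 10.2
```

View pics/w2.png

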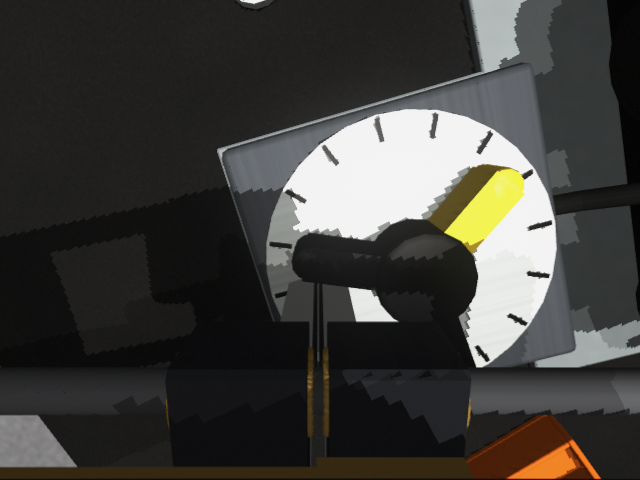

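View pics/t2.png

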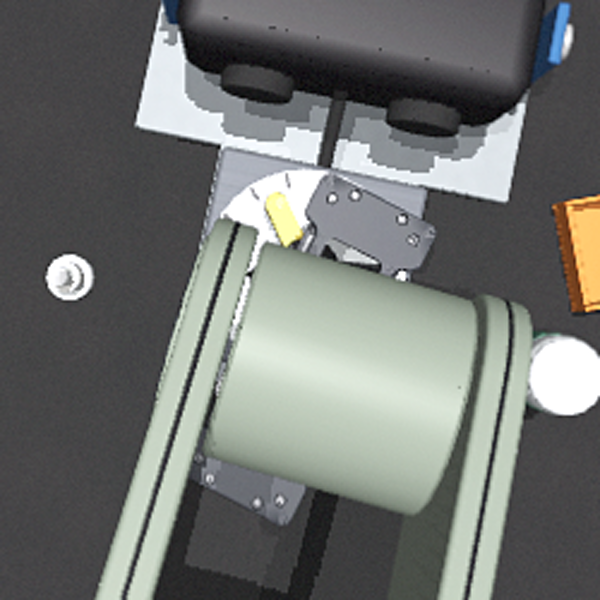

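```bash
cat >> h.py <<'E'
def wray(uv,z,s):
    c=vision.calibration("wrist"); K=np.array([[c['fx'],0,c['cx']],[0,c['fy'],c['cy']],[0,0,1]])
    n=cv2.undistortPoints(np.array(uv,float).reshape(-1,1,2),K,np.array(c['distortion'])).reshape(-1,2)
    M=np.array(c['tool_from_camera']); R=Rr.from_quat(s['ee_rot']).as_matrix()
    o=R@M[:3,3]+s['tool_pos']; d=np.c_[n,np.ones(len(n))]@(R@M[:3,:3]).T
    return o+d*((z-o[2])/d[:,2])[:,None]
def yellow_w(s,im):
    hsv=cv2.cvtColor(im,cv2.COLOR_RGB2HSV)
    m=((hsv[...,0]>22)&(hsv[...,0]<35)&(hsv[...,1]>120)&(hsv[...,2]>215)).astype(np.uint8)
    n,l,st,c=cv2.connectedComponentsWithStats(m); k=1+st[1:,4].argmax()
    v,u=np.nonzero(l==k); Y=wray(np.c_[u,v],129,s)[:,:2]; (cx,cy),wh,_=cv2.minAreaRect(np.float32(Y))
    e,V=np.linalg.eigh(np.cov(Y.T)); return Y.mean(0)-H, az(Y.mean(0)-H), az(V[:,1]), wh
E
python3 - <<'E'
from h import *
s=read_state(); im=vision.read_camera("wrist")
print(s['time'],yellow_w(s,im), "finger at",az(s['tool_pos'][:2]-H))
print(wray([[428,265]],133,s))
print(az(ray("top",[[344.6,233.3]],129)[0,:2]-H))
E
```

```text
10.2583 (array([32.96974192, 14.53599044]), np.float64(23.79214584854711), np.float64(-158.03684861808543), (33.31377410888672, 13.772640228271484)) finger at 172.6862867337279
[[528.59967416 -52.04151342 133.        ]]
23.65722534274689
```

The yellow arm has moved from 92.3° to about 23.7°, which is three clicks. I'll push over the fourth hump in small steps, checking the angle at each one.

```bash
python3 - <<'E'
from h import *
for a in (67.5,72,76,79,82,84,86,88):
    p,q=pose(PHI0-a); st=robot.line_to(p,q,speed=18,stop_force=10)
    robot.wait(0.25)
    s=read_state(); im=vision.read_camera("wrist"); y=yellow_w(s,im)
    print(a,st,s['ft_force'].round(1),"yellow",y[1].round(1),y[2].round(1),np.round(y[3],0),round(s['time'],1))
    if st or 92.3-y[1]>86.5: break
cv2.imwrite("pics/w3.png",im[:,:,::-1])
E
```

```text
67.5 False [-0.4 -3.4 -0.5] yellow 20.6 -158.4 [33. 14.] 11.0
72 False [-0.5 -4.2 -1.6] yellow 16.2 -162.3 [33. 14.] 11.7
76 False [-0.2 -0.2 -0.7] yellow 1.4 -177.9 [33. 14.] 12.3
```

View pics/w3.png

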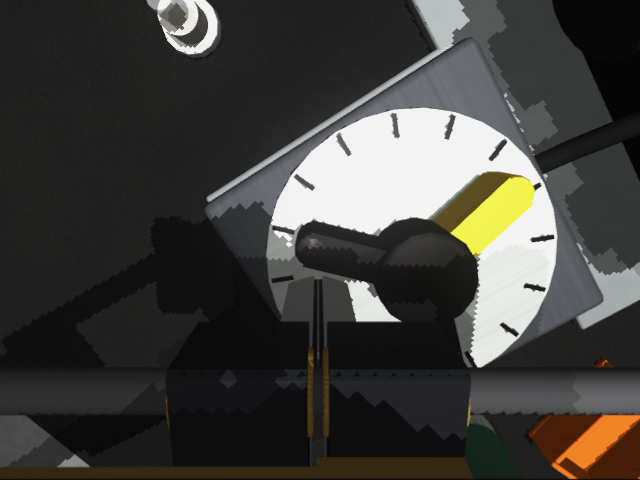

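The dial snapped into the fourth click: yellow is at about 1.5–2°, so it has moved about 90°. The finger carries no force. I'll back off, lift and move clear to check from the top camera.

```bash
python3 - <<'E'
from h import *
p,q=pose(PHI0-76,d=21); robot.line_to(p,q,speed=40)
p,q=pose(PHI0-76,z=210,d=21); robot.line_to(p,q,speed=90)
robot.move_ptp([250,400,230],q)
robot.wait(.3)
im=vision.read_camera("top")
hsv=cv2.cvtColor(im,cv2.COLOR_RGB2HSV)
roi=np.zeros(im.shape[:2],np.uint8); cv2.circle(roi,(358,262),48,255,-1)
v,u=np.nonzero((hsv[...,0]>20)&(hsv[...,0]<35)&(hsv[...,1]>90)&(roi>0))
Y=ray("top",np.c_[u,v],129)[:,:2]; print(len(u),az(Y.mean(0)-H))
w=((hsv[...,2]>200)&(hsv[...,1]<40)&(roi>0)).astype(np.uint8)
n,l,st,_=cv2.connectedComponentsWithStats(w); k=1+st[1:,4].argmax()
c=max(cv2.findContours((l==k).astype(np.uint8),cv2.RETR_EXTERNAL,cv2.CHAIN_APPROX_NONE)[0],key=len)
P=ray("top",cv2.convexHull(c).reshape(-1,2),100)[:,:2]
x=np.linalg.lstsq(np.c_[2*P,np.ones(len(P))],(P**2).sum(1),rcond=None)[0]
print("disc",x[:2],read_state()['time'])
for t in ("can","tray","bulb"):print(t,[np.round(r['uv']) for r in regions_of("top",t)[:1]])
cv2.imwrite("pics/t4.png",im[:,:,::-1])
E
```

```text
39 6.391041105785273
disc [525.51259989 -58.11299668] 16.05
can [array([460., 306.])]
tray [array([484., 257.])]
bulb [array([256., 263.])]
```

View pics/t4.png

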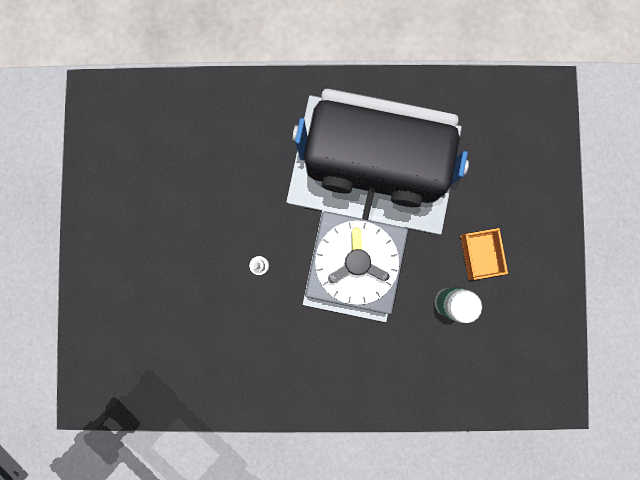

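The top view shows the yellow arm now pointing straight up the image at about (357,238), where it started at (334,264) on the left. The disc centre is unchanged and the can, tray and bulb are where they were. I'll hand in.

```bash
python3 -c "
from plant import *
robot.close_job()"
```

```text
the job is handed in; nothing more can be done
```

I turned the dial four clicks clockwise by pushing black arm 2 round from the side with the closed fingertip. I then backed the finger off, lifted clear and handed the job in, about 16 s into the 51 s allowed.

- **Dial:** The last check with the wrist camera put the yellow arm about 90.5° from its start. The top camera, using the same colour mask before and after, gave 88.6°. Both match four clicks; the 2° difference comes from the rough colour mask. The dial snapped into the fourth click with the finger carrying almost no force.
- **Force:** The highest tool force I read while pushing was about 4–5 N, taken at the sampled points between moves. The 10 N stop guard never triggered.
- **Stand and other things:** The fitted centre of the scale disc was identical before and after. The can, tray and bulb were within about 2 pixels of their starting places, which is the detector's noise.

No check failed. I did not read the dial's joint value directly, and the hand-in reported no verdict.

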